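# Hold a pipette ready over the crucible

### The job

A hand pipette hangs by its collar in the forked hook of its stand. Lift it up and off the hook, carry it over the row of stoppered bottles without touching them, and stop with its tip hovering about a centimetre above the rim of the small deep porcelain crucible (not the wide shallow dish), centred over the mouth, upright, still and touching nothing but the gripper. Move no bottle, crucible or dish, and finish while holding the pipette there: do not put it down or let go.

Things in the scene. Friction and masses are not known exactly. Their poses are not given: they have to be found in the camera images.
- pipette: Loose hand pipette, round, white and grey, 164 mm long, 60-130 g, hanging upright, tip down. Origin: end of the tip, on the axis; z up along the axis. Along z: tip cone 0-30 mm, shoulder to 55, shaft 18 mm across to 90, collar 34 across at 90-97, handle 26 across at 97-150, plunger and 18 mm button to 164. Hanging, its tip is 45 mm above the bench, with about 3 mm of play in the hook.
- pipette_grip (a point): The place to grip the pipette: on its axis, in the middle of the white round handle (26 mm across, 53 mm long), 125 mm above the end of the tip. Grip from above, fingers closing in any horizontal direction.
- stand: Pipette stand, fixed. Origin: on the bench below the hanging pipette. Foot 130x100x12 mm centred at x = 30; post 16 mm thick at x = 72, 142 mm high. Fork 49 mm wide, top at z = 135, runs from the post and opens at x = -24; slot 25 mm wide; the collar rests on the prongs behind lips 6 mm high. Lift the pipette by over 6 mm and move to -x, or straight up by over 100 mm.
- crucible_rim (a point): Centre of the rim plane of the target: the small deep porcelain crucible, white, 46 mm across the rim (40 mm inside), 40 mm high, loose, about 60 g, standing on the bench. This point is 40 mm above the bench; z is up.
- dish: White porcelain evaporating dish, wide and shallow, 82 mm across, 22 mm high, loose; a bystander. It and the crucible stand right of the bottle row, one nearer the robot, the other farther; which is which varies. Origin: centre of its underside.
- bottle_0: One of four like glass bottles with pointed stoppers, 60 mm across, 141 mm high, loose, standing in a row that runs away from the robot between the stand and the porcelain (nearest the robot). Origin: centre of its underside.
- bottle_1: One of four like glass bottles with pointed stoppers, 60 mm across, 141 mm high, loose, standing in a row that runs away from the robot between the stand and the porcelain (second). Origin: centre of its underside.
- bottle_2: One of four like glass bottles with pointed stoppers, 60 mm across, 141 mm high, loose, standing in a row that runs away from the robot between the stand and the porcelain (third). Origin: centre of its underside.
- bottle_3: One of four like glass bottles with pointed stoppers, 60 mm across, 141 mm high, loose, standing in a row that runs away from the robot between the stand and the porcelain (farthest). Origin: centre of its underside.
- crucible: The same crucible; origin: centre of its underside, on the bench; z up.
There are look-alikes about, which are no part of the job. What is shaped like the crucible but pink or turquoise is not meant.

How it is judged:
On the way, in this order (a step that is already met when the one before it is completed fails the run):
1. The pipette is gripped and lifted up off the hook, the stand no longer carrying it (height (world z) of pipette above 0.053 m and contact force between pipette and stand below 0.02 N and contact force between pipette and the fingers above 0.3 N), for 0.1 s.
2. The pipette passes over the bottle row: its tip is higher than the bottle tops and within 70 mm, seen from above, of a bottle (height (world z) of pipette above 0.141 m and (horizontal distance between pipette and bottle_0 below 0.07 m or horizontal distance between pipette and bottle_1 below 0.07 m or horizontal distance between pipette and bottle_2 below 0.07 m or horizontal distance between pipette and bottle_3 below 0.07 m)), for 0.02 s.
At the end, for the whole second after the job is handed in: The gripper holds the pipette upright (0.12 rad), still (20 mm/s, 0.15 rad/s), tip 3 to 20 mm above the crucible rim, within 10 mm of its centre seen from above, touching none of the other things; crucible, dish and bottles upright and within 12 mm of their starts (z of pipette in the frame of crucible_rim between 0.003 and 0.02 m and horizontal distance between pipette and crucible_rim below 0.01 m and angle between pipette's own z axis and vertical below 0.12 rad and linear speed of pipette below 0.02 m/s and angular speed of pipette below 0.15 rad/s and contact force between pipette and the fingers above 0.3 N and contact force between pipette and crucible below 0.02 N and contact force between pipette and dish below 0.02 N and contact force between pipette and stand below 0.02 N and contact force between pipette and bottle_0 below 0.02 N and contact force between pipette and bottle_1 below 0.02 N and contact force between pipette and bottle_2 below 0.02 N and contact force between pipette and bottle_3 below 0.02 N and distance of each of crucible_rim, dish, bottle_0, bottle_1, bottle_2, bottle_3 from where it was at the start of the episode below 0.012 m and angle between each of crucible_rim, bottle_0, bottle_1, bottle_2, bottle_3's own z axis and vertical below 0.1 rad); the arm keeps its last pose, push and grip.
It fails at once if The pipette touches the crucible, the dish or a bottle (contact force between pipette and crucible above 0.3 N or contact force between pipette and dish above 0.3 N or contact force between pipette and bottle_0 above 0.3 N or contact force between pipette and bottle_1 above 0.3 N or contact force between pipette and bottle_2 above 0.3 N or contact force between pipette and bottle_3 above 0.3 N).
It fails at once if The crucible, the dish or a bottle is moved by more than 12 mm (distance of any of crucible_rim, dish, bottle_0, bottle_1, bottle_2, bottle_3 from where it was at the start of the episode above 0.012 m).
It fails at once if The pipette is dropped or pushed down to the bench (height (world z) of pipette below 0.02 m).
It also fails if it takes over 48 s, if anything falls off the work surface, if the arm or the gripper's body presses on something with over 40 N, if the wrist force passes 120 N, or if a joint passes its speed limit or range.

### The arm

A 7-joint arm with a two-finger parallel gripper is mounted at the origin on a cart in front of the work surface, level with it; the furniture and walls round the work are solid. World frame = base frame: x ahead of the robot, y to its left, z up, the work surface at z = 0. Lengths are in m, angles in rad, forces in N, time in s.
With the tool pointing down it reaches from about 0.425 to 1.025 m from the base axis. Payload 9.4 kg.
Tool frame: the origin (TCP) lies midway between the tips of the shut fingers; the grasp point (between the pads) lies 19 mm behind it; z points along the fingers, y is the line along which they close (so a half turn about z gives the same grasp; the last joint's range is limited). The gripper opens to 93 mm and grips with 3 to 60 N. Pads are 15 mm wide; open, the fingers measure 128 mm over their backs; the gripper's body (75 mm by 188 mm) begins 65 mm behind the grasp point.
Start: joints at [1.225, 0.599, -0.003, 1.599, 0.002, 0.943, -0.08], TCP at [0.193, -0.699, 0.219] pointing down, gripper open.
Joint ranges: [-2.57, 2.57], [-0.35, 1.97], [-1.29, 1.29], [0.11, 2.56], [-1.05, 4.19], [0.11, 1.86], [-2.63, 2.63]. Speed limits (rad/s): [2.22, 2.22, 3.01, 3.01, 3.14, 3.14, 3.14].

### API

Orientations are given as a unit quaternion [x, y, z, w].
In Python, from bench import * gives the robot as it stands. The module is installed in compiled form; this text tells all that it offers.
- The arm moves only by the tool carry_out, never from a script. Its arguments are lists of equal length, an entry for each row: "delta_pos": the shift along the tool's x, y, z in units of 60 mm (1.0 is 60 mm), a list of three; "rotation": the turn, a rotation vector about the tool's x, y, z in units of 5 degrees (1.0 is 5 degrees), a list of three. In form: {"delta_pos": [[x, y, z], ...], "rotation": [[rx, ry, rz], ...]}. A call has 1 to 8 rows; each row shifts and turns the commanded pose from where the row before left it, along the tool's axes as they then stand; what a row does not reach is not made up. A row lasts 1/8 s, in which the tool goes at most 62.5 mm and 10.7 degrees, less where a joint would pass 70% of its speed; a pose out of reach is approached as far as the arm can. A call with a number of a shift or a turn outside -1 to 1 is refused whole. A call with a gripper value outside its range is refused whole. "hand" is the finger opening in mm, from 0 to 93, set as the call begins (left out, the last holds). The fingers move at their own pace and stop on an object; "squeeze" is the grip in N (left out, the last holds). Time passes only in rows, so rows that do not move let the fingers close. It gives the time, the measured TCP pose, the force, the opening and the grip force at its end, in the units of the state.
- read_state(): the state, without advancing time (a new reading comes with each control period).
- grab_frame(name): name is "scene" or "top" or "wrist"; returns the picture (420x560x3 uint8, red, green, blue); there is no depth.
- camera_info(name): a dict with "vertical_fov" (degrees; the focal length in pixels is half the picture's height over the tangent of half this angle, whatever the lens; pixels are square), "cx", "cy" (the principal point, pixels), "k1" (the pictures are not rectified: a ray, as slopes to the right and down, at radius r is drawn at 1 + k1 r^2 times it, then the intrinsics apply), "rvec" (rotation vector, rad) and "tvec" (3), from world to camera coordinates, as OpenCV has them. Camera axes: x right, y down, z forward; pixel columns grow to the right and rows downward; lengths in m; the calibration is good to about 2 mm. A picture is of the moment at which its call begins: read the wrist's pose just before it. camera_info takes no time and is no camera call; for the wrist camera it gives the pose at the moment of the call.
- job_done(): hands the job in; it is judged then, once.
The state is a dict: "time": time; "qpos": joint angles; "joint_vel": joint speeds; "joint_efforts": joint torques, N m; "position": TCP position; "ee_rot": TCP orientation; "ft_force": force on the tool from outside, world axes, zero at the start; "moment": the same for the moment, N m; "finger_gap": finger opening in m; "gripper_force": force on a finger pad.
Only numpy, scipy, OpenCV 4.12 (cv2) and the standard library are available. Lean on these libraries where they do the work, as an engineer would, in place of code of your own. Each camera call takes 0.05 s, during which the arm holds its last target. There are 200 camera calls.

## Working session

There is one attempt and no reset: what is moved stays moved. The work goes in short steps, Python scripts to look and compute and a tool call to move; the robot and the scene stay as the last step left them, time stands still between calls to the robot, and variables do not carry over. Pictures are saved under pics/ and viewed, at most 10 in all, crops included, and the job is handed in when it is done.

Besides the shell and the picture viewer there is one more tool, called as name(argument=value, ...) on one line, values as JSON. carry_out: Moves the arm, as the interface text tells. Its arguments: {"type":"object","properties":{"delta_pos":{"type":"array"},"rotation":{"type":"array"},"hand":{"type":"number"},"squeeze":{"type":"number"}},"required":["delta_pos","rotation"]}

```bash
mkdir -p pics
python3 - <<'E'
from bench import *
import cv2
s=read_state();print(s)
for n in("scene","top"):
    cv2.imwrite(f"pics/{n}0.png",cv2.cvtColor(grab_frame(n),cv2.COLOR_RGB2BGR));print(n,camera_info(n))
E
```

```text
{'time': 0.0, 'qpos': array([ 1.22527998,  0.60013886, -0.00253352,  1.6001383 ,  0.00177598,
        0.94291187, -0.07978147]), 'joint_vel': array([ 0.00041076, -0.00010586,  0.0020377 ,  0.00022793,  0.00015159,
        0.00074744, -0.00139657]), 'joint_efforts': array([ 1.88915787e-03, -7.65037823e+01,  1.49763811e+00, -2.52340186e+01,
       -5.24856022e-02,  1.66827359e-02,  1.36918893e-04]), 'position': array([ 0.19240157, -0.69848335,  0.21774719]), 'ee_rot': array([ 9.90976818e-01,  1.34031005e-01, -1.71767609e-04, -7.78342230e-04]), 'ft_force': array([0.0221143 , 0.11466096, 0.37372085]), 'moment': array([0.00323279, 0.02703839, 0.00458092]), 'gripper_force': 0.0, 'finger_gap': 0.09297054539744878}
scene {'vertical_fov': 49.68797841752694, 'cx': 280.8296701046734, 'cy': 207.5204601087692, 'k1': -0.058448135633950606, 'rvec': array([ 0.86737361, -2.41213322,  1.18475407]), 'tvec': array([0.52168561, 0.24538209, 0.80752484])}
top {'vertical_fov': 53.49638142004093, 'cx': 280.18565523478435, 'cy': 207.56891833286664, 'k1': 0.006296348493979591, 'rvec': array([ 2.15619303, -2.16390886,  0.11676208]), 'tvec': array([0.17513226, 0.5517229 , 0.92878345])}
```

View pics/scene0.png

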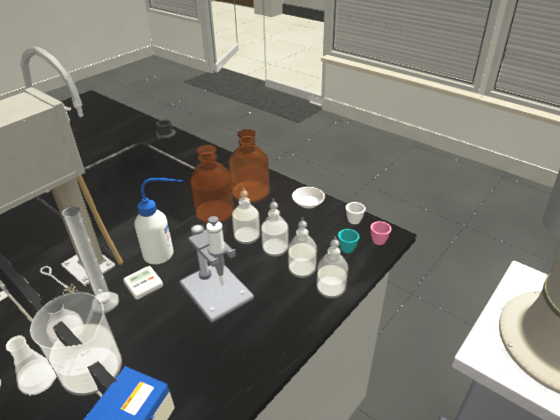

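View pics/top0.png

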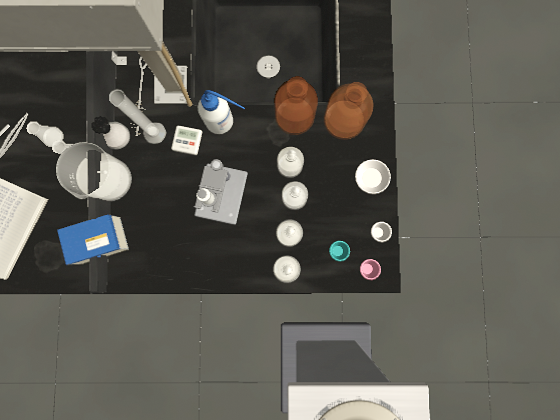

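The scene view shows the stand with the pipette at about (215,235), four bottles at (245,215) to (332,268), the white crucible at (355,212) and the dish at (308,198). In the top view the pipette is near (205,195), the bottle row is at x≈290, the crucible at (381,231) and the dish at (373,176). The pink and turquoise cups are decoys.

```bash
cat > h.py <<'E'
import numpy as np,cv2
from bench import *
def cam(n):
    c=camera_info(n);f=210/np.tan(np.radians(c['vertical_fov']/2))
    return c,f,cv2.Rodrigues(c['rvec'])[0]
def ray(n,uv,C=None):
    c,f,R=C or cam(n);d=np.array([(uv[0]-c['cx'])/f,(uv[1]-c['cy'])/f]);s=d.copy()
    for _ in range(20): s=d/(1+c['k1']*(s@s))
    return -R.T@c['tvec'],R.T@np.r_[s,1]
def plane(n,uv,z,C=None):
    o,d=ray(n,uv,C);return o+d*(z-o[2])/d[2]
def proj(n,p,C=None):
    c,f,R=C or cam(n);q=R@np.asarray(p)+c['tvec'];s=q[:2]/q[2];s=s*(1+c['k1']*(s@s));return s*f+[c['cx'],c['cy']]
def tri(a,b):
    (o1,d1),(o2,d2)=a,b;d1=d1/np.linalg.norm(d1);d2=d2/np.linalg.norm(d2)
    t=np.linalg.lstsq(np.c_[d1,-d2],o2-o1,rcond=None)[0];p,q=o1+t[0]*d1,o2+t[1]*d2
    return (p+q)/2,np.linalg.norm(p-q)
E
python3 - <<'E'
from h import *
t=cv2.imread("pics/top0.png");s=cv2.imread("pics/scene0.png")
hsv=cv2.cvtColor(t,cv2.COLOR_BGR2HSV)
m=((hsv[...,2]>120)&(hsv[...,1]<50)).astype(np.uint8)
m[:,:260]=0;m[:140]=0;m[290:]=0;m[:,393:]=0
m=cv2.morphologyEx(m,cv2.MORPH_CLOSE,np.ones((5,5)))
cs=cv2.findContours(m,cv2.RETR_EXTERNAL,cv2.CHAIN_APPROX_NONE)[0]
for c in cs:
    if cv2.contourArea(c)>150:
        (u,v),r=cv2.minEnclosingCircle(c);print(np.round((u,v,r),1),[ (z,plane("top",(u,v),z).round(4)[:2]) for z in(.022,.04,.08)])
a=cv2.resize(t[145:295,185:315],None,fx=4,fy=4,interpolation=cv2.INTER_CUBIC)
b=cv2.resize(s[170:320,175:360],None,fx=4,fy=4,interpolation=cv2.INTER_CUBIC)
cv2.imwrite("pics/ta.png",a);cv2.imwrite("pics/sb.png",b)
E
```

```text
[286.6 268.8  13.5] [(0.022, array([0.4121, 0.159 ])), (0.04, array([0.4127, 0.1592])), (0.08, array([0.414 , 0.1596]))]
[381.  231.5  10.6] [(0.022, array([ 0.4969, -0.0595])), (0.04, array([ 0.4959, -0.0553])), (0.08, array([ 0.4937, -0.0459]))]
[289.2 232.4  13.3] [(0.022, array([0.4955, 0.1525])), (0.04, array([0.4946, 0.1528])), (0.08, array([0.4924, 0.1535]))]
[294.7 195.   13.8] [(0.022, array([0.583 , 0.1393])), (0.04, array([0.5804, 0.1398])), (0.08, array([0.5746, 0.141 ]))]
[372.5 176.4  17.8] [(0.022, array([ 0.6263, -0.0437])), (0.04, array([ 0.6229, -0.0397])), (0.08, array([ 0.6153, -0.0309]))]
[290.  161.4  14.9] [(0.022, array([0.6631, 0.1497])), (0.04, array([0.659, 0.15 ])), (0.08, array([0.6499, 0.1508]))]
```

View pics/ta.png

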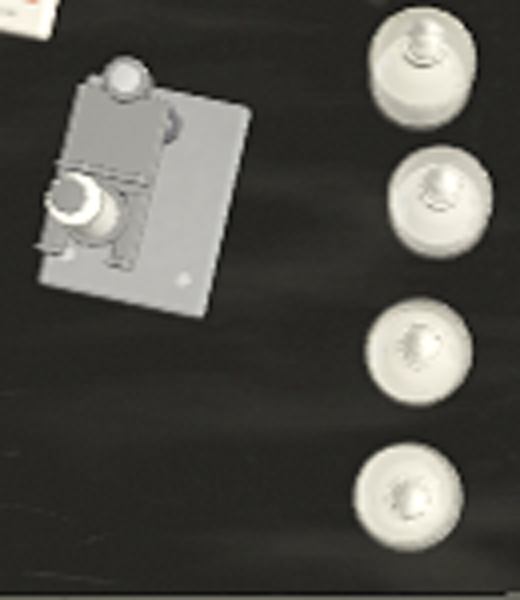

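View pics/sb.png

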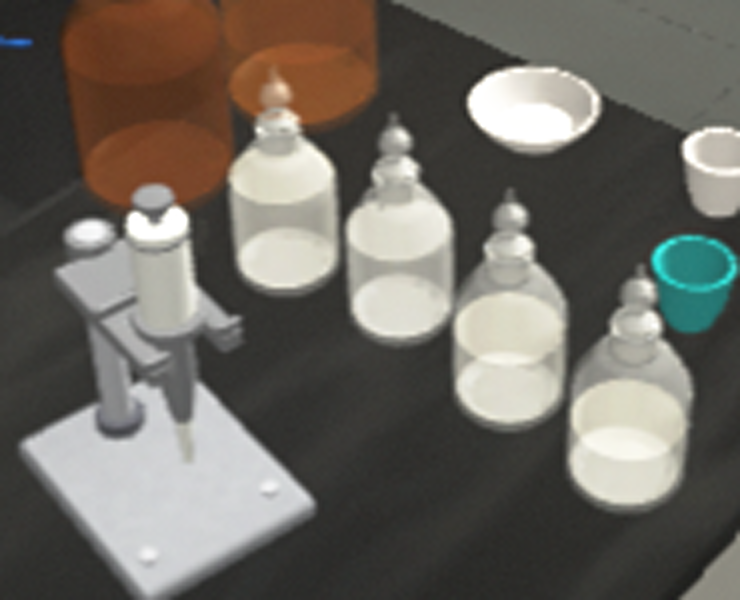

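The crops show the pipette button at (71,192) in the top crop and (154,193) in the scene crop, with its tip at (188,460). The fork opens towards the robot, and the bottle stoppers are clearly visible.

Run:
```python
from h import *
T=lambda u,v:((u+.5)/4-.5+185,(v+.5)/4-.5+145)
S=lambda u,v:((u+.5)/4-.5+175,(v+.5)/4-.5+170)
print("button",tri(ray("top",T(71,192)),ray("scene",S(154,193))))
print("plane top .209",plane("top",T(71,192),.209),"scene",plane("scene",S(154,193),.209))
print("tip scene .045",plane("scene",S(188,460),.045))
print("post",plane("top",T(126,76),.142),plane("scene",S(90,233),.142))
for a,b in [((426,27),(273,72)),((445,172),(393,118)),((423,337),(509,192)),((410,496),(641,268))]:
    p=plane("top",T(*a),.141);print("stopper",p,plane("scene",S(*b),.141))
s=cv2.imread("pics/scene0.png");h=cv2.cvtColor(s,cv2.COLOR_BGR2HSV)
m=((h[...,2]>110)&(h[...,1]<50)).astype(np.uint8);m[:195]=0;m[230:]=0;m[:,:343]=0;m[:,370:]=0
x,y,w,hh=cv2.boundingRect(m);print("cruc bbox",x,y,w,hh)
# predicted bbox of the rim/base for candidate
a=np.linspace(0,2*np.pi,60)
for c in [(.4959,-.0553)]:
    P=np.array([proj("scene",(c[0]+.023*np.cos(t),c[1]+.023*np.sin(t),.04)) for t in a]);print(P.min(0),P.max(0))
foot=[plane("top",T(*q),.012) for q in [(85,85),(250,107),(204,318),(39,283)]];print(np.round(foot,4),np.mean(foot,0))
```

```text
button (array([0.56127671, 0.3192168 , 0.2074729 ]), np.float64(6.60840991332059e-05))
plane top .209 [0.56107078 0.31894229 0.209     ] scene [0.55971417 0.32041868 0.209     ]
tip scene .045 [0.55923712 0.32243468 0.045     ]
post [0.63167703 0.30461661 0.142     ] [0.6283183  0.30737289 0.142     ]
stopper [0.65708142 0.14947968 0.141     ] [0.65415734 0.15471531 0.141     ]
stopper [0.58096567 0.14019923 0.141     ] [0.57708693 0.14597631 0.141     ]
stopper [0.49626114 0.15199865 0.141     ] [0.49326442 0.15665354 0.141     ]
stopper [0.41640946 0.15900675 0.141     ] [0.41129726 0.16277405 0.141     ]
cruc bbox 345 195 25 29
[345.6501675  201.20937535] [365.16835338 212.96612834]
[[0.6553 0.35   0.012 ]
 [0.6416 0.2516 0.012 ]
 [0.516  0.2779 0.012 ]
 [0.5369 0.3751 0.012 ]] [0.58745619 0.3136651  0.012     ]
```

carry_out(delta_pos=[[0,0,-0.35],[0,0,-0.35],[0,0,-0.35],[0,0,-0.35]], rotation=[[0,0,0.77],[0,0,0.77],[0,0,0.77],[0,0,0.77]], hand=93)

```text
time: 0.6
position: [0.1925, -0.6987, 0.3028]
ee_rot: [1.0, -0.001, -0.0, -0.0]
ft_force: [-0.1, -0.3, -0.2]
finger_gap: 0.0924
gripper_force: 0.0
```

carry_out(delta_pos=[[0.4,-0.5,0],[0.6,-0.6,0],[0.6,-0.6,0],[0.6,-0.6,0],[0.6,-0.6,0],[0.6,-0.6,0],[0.6,-0.6,0],[0.6,-0.6,0]], rotation=[[0,0,0],[0,0,0],[0,0,0],[0,0,0],[0,0,0],[0,0,0],[0,0,0],[0,0,0]])

```text
time: 1.6
position: [0.4694, -0.4156, 0.3024]
ee_rot: [1.0, 0.0, -0.0, -0.0]
ft_force: [0.9, -0.0, 0.7]
finger_gap: 0.0929
gripper_force: 0.0
```

carry_out(delta_pos=[[0.1,-0.7,0],[0.1,-0.8,0],[0.05,-0.8,0],[0,-0.8,0],[0,-0.8,0],[0,-0.8,0],[0,-0.7,0],[0,-0.3,0]], rotation=[[0,0,0],[0,0,0],[0,0,0],[0,0,0],[0,0,0],[0,0,0],[0,0,0],[0,0,0]])

```text
time: 2.6
position: [0.4832, -0.0724, 0.3025]
ee_rot: [1.0, 0.002, -0.0, -0.0]
ft_force: [0.5, 0.0, -0.4]
finger_gap: 0.0927
gripper_force: 0.0
```

Run:
```python
from h import *
print(read_state()['position'],read_state()['qpos'].round(2))
C=cam("wrist");f=grab_frame("wrist")
cv2.imwrite("pics/w1.png",cv2.cvtColor(f,cv2.COLOR_RGB2BGR))
print(C[0],proj("wrist",(.4959,-.0553,.04),C))
```

```text
[ 0.48320751 -0.07240117  0.30252004] [ 0.12  0.22 -0.11  2.02  0.03  0.91 -1.57]
{'vertical_fov': 61.49618540429169, 'cx': 275.02767818251243, 'cy': 208.61769702481533, 'k1': -0.00921086379538341, 'rvec': array([-2.07811167,  2.06761458,  0.28974283]), 'tvec': array([-0.07403392,  0.4101369 ,  0.60427481])} [261.63116191 163.02593943]
```

View pics/w1.png

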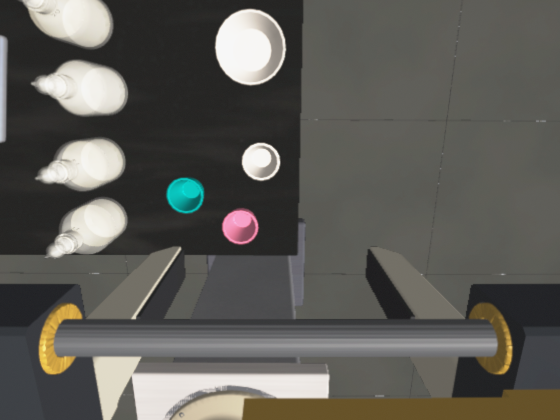

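The wrist view shows the white crucible's rim centred at about (261,161), 2 px from my prediction. I'll measure it and move on towards the pipette.

Run:
```python
from h import *
C=cam("wrist");f=grab_frame("wrist")
h=cv2.cvtColor(f,cv2.COLOR_RGB2HSV);m=((h[...,2]>110)&(h[...,1]<40)).astype(np.uint8)
m[:135]=0;m[190:]=0;m[:,:230]=0;m[:,290:]=0
c=max(cv2.findContours(m,cv2.RETR_EXTERNAL,cv2.CHAIN_APPROX_NONE)[0],key=cv2.contourArea)
e=cv2.fitEllipse(c);print(e,plane("wrist",e[0],.04,C))
```

```text
((261.82843017578125, 161.3288116455078), (37.32844543457031, 37.716094970703125), 113.2289810180664) [ 0.49806468 -0.05393403  0.04      ]
```

carry_out(delta_pos=[[0.1,-0.5,0],[0.2,-0.8,0],[0.2,-0.8,0],[0.2,-0.8,0],[0.2,-0.8,0],[0.2,-0.8,0],[0.1,-0.8,0],[0.1,-0.8,0]], rotation=[[0,0,0],[0,0,0],[0,0,0],[0,0,0],[0,0,0],[0,0,0],[0,0,0],[0,0,0]])

```text
time: 3.7
position: [0.5626, 0.291, 0.3022]
ee_rot: [1.0, -0.001, -0.0, 0.0]
ft_force: [1.0, -1.0, -0.4]
finger_gap: 0.0929
gripper_force: 0.0
```

carry_out(delta_pos=[[0,-0.4,0],[0,0,0],[0,0,0]], rotation=[[0,0,0],[0,0,0],[0,0,0]])

```text
time: 4.08
position: [0.562, 0.3126, 0.3025]
ee_rot: [1.0, -0.001, -0.0, 0.001]
ft_force: [0.3, -0.3, 0.9]
finger_gap: 0.0931
gripper_force: 0.0
```

Run:
```python
from h import *
print(read_state()['position'],read_state()['qpos'].round(2))
C=cam("wrist");f=grab_frame("wrist")
cv2.imwrite("pics/w2.png",cv2.cvtColor(f,cv2.COLOR_RGB2BGR))
for z in(.209,.142,.045):print(proj("wrist",(.560,.320,z),C))
```

```text
[0.56200179 0.31256793 0.30245892] [-0.45  0.43 -0.22  1.69  0.11  1.03 -2.27]
[265.83484476 215.15619312]
[267.51554618 194.61960342]
[269.05466646 175.81882508]
```

View pics/w2.png

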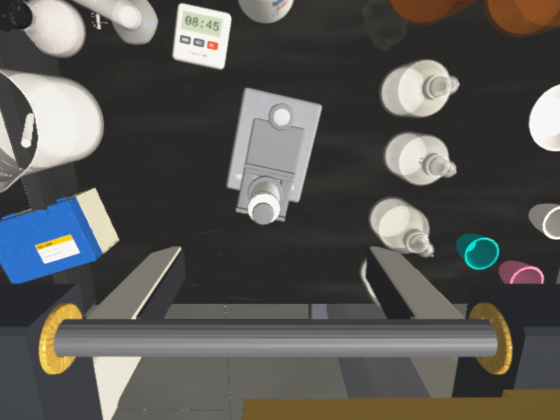

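The wrist view shows the button at (263,211), against a prediction of (266,215), so the pipette is a few millimetres off my first estimate.

Run:
```python
from h import *
C=cam("wrist");o=-C[2].T@C[0]['tvec'];print("cam",o,plane("wrist",(263,211),.209,C))
f=grab_frame("wrist")[170:230,230:300];cv2.imwrite("pics/w2c.png",cv2.cvtColor(cv2.resize(f,None,fx=8,fy=8,interpolation=cv2.INTER_CUBIC),cv2.COLOR_RGB2BGR))
```

```text
cam [0.63914631 0.31308098 0.46884757] [0.56336002 0.3221184  0.209     ]
```

View pics/w2c.png

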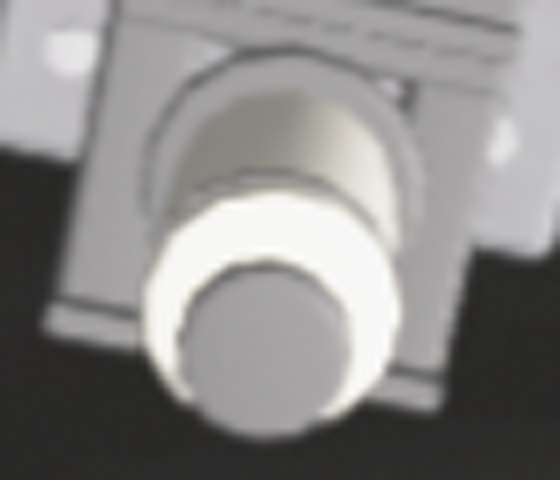

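The enlarged crop puts the button centre at (264,348) and the collar centre at about (284,185). Both give an axis at (0.562, 0.322).

carry_out(delta_pos=[[0,-0.16,0.2],[0,0,0.4],[0,0,0.5],[0,0,0.5],[0,0,0.4],[0,0,0.35],[0,0,0.17],[0,0,0]], rotation=[[0,0,0],[0,0,0],[0,0,0],[0,0,0],[0,0,0],[0,0,0],[0,0,0],[0,0,0]])

```text
time: 5.18
position: [0.5612, 0.3245, 0.1507]
ee_rot: [1.0, 0.0, -0.001, 0.0]
ft_force: [-0.7, 0.5, 0.3]
finger_gap: 0.0932
gripper_force: 0.0
```

carry_out(delta_pos=[[0,0,0],[0,0,0],[0,0,0],[0,0,0],[0,0,0],[0,0,0],[0,0,0],[0,0,0]], rotation=[[0,0,0],[0,0,0],[0,0,0],[0,0,0],[0,0,0],[0,0,0],[0,0,0],[0,0,0]], hand=0, squeeze=20)

```text
time: 6.18
position: [0.5615, 0.3244, 0.1514]
ee_rot: [1.0, -0.0, -0.0, 0.0]
ft_force: [-0.0, -1.0, 0.4]
finger_gap: 0.0259
gripper_force: 20.0
```

Gripped: the opening is 26 mm. Lifting in two stages.

carry_out(delta_pos=[[0,0,-0.1],[0,0,-0.2],[0,0,-0.3],[0,0,-0.4],[0,0,-0.4],[0,0,-0.4],[0,0,-0.4],[0,0,-0.3]], rotation=[[0,0,0],[0,0,0],[0,0,0],[0,0,0],[0,0,0],[0,0,0],[0,0,0],[0,0,0]])

```text
time: 7.18
position: [0.5617, 0.3248, 0.3038]
ee_rot: [1.0, 0.0, 0.001, -0.001]
ft_force: [-0.1, 0.5, -0.7]
finger_gap: 0.026
gripper_force: 20.0
```

carry_out(delta_pos=[[0,0,-0.2],[0,0,0],[0,0,0],[0,0,0]], rotation=[[0,0,0],[0,0,0],[0,0,0],[0,0,0]])

```text
time: 7.68
position: [0.5612, 0.3245, 0.3125]
ee_rot: [1.0, 0.0, -0.001, 0.0]
ft_force: [0.4, -0.9, -1.2]
finger_gap: 0.0255
gripper_force: 20.0
```

Run:
```python
from h import *
p=read_state()['position'];print(p)
s=grab_frame("scene");t=grab_frame("top")
for n in("scene","top"):
  for z in(-.106,-.016,.058): print(n,z,proj(n,p+[0,0,z]).round(1))
a=cv2.resize(s[120:270,140:300],None,fx=4,fy=4);b=cv2.resize(t[110:260,150:190+30],None,fx=4,fy=4)
cv2.imwrite("pics/lift.png",cv2.cvtColor(np.hstack([a[:, :480],b]),cv2.COLOR_RGB2BGR))
```

```text
[0.56121521 0.32445122 0.31245435]
scene -0.106 [211.  219.8]
scene -0.016 [204.8 176. ]
scene 0.058 [199.2 134.7]
top -0.106 [199.7 192.8]
top -0.016 [189.1 184.8]
top 0.058 [178.1 176.5]
```

View pics/lift.png

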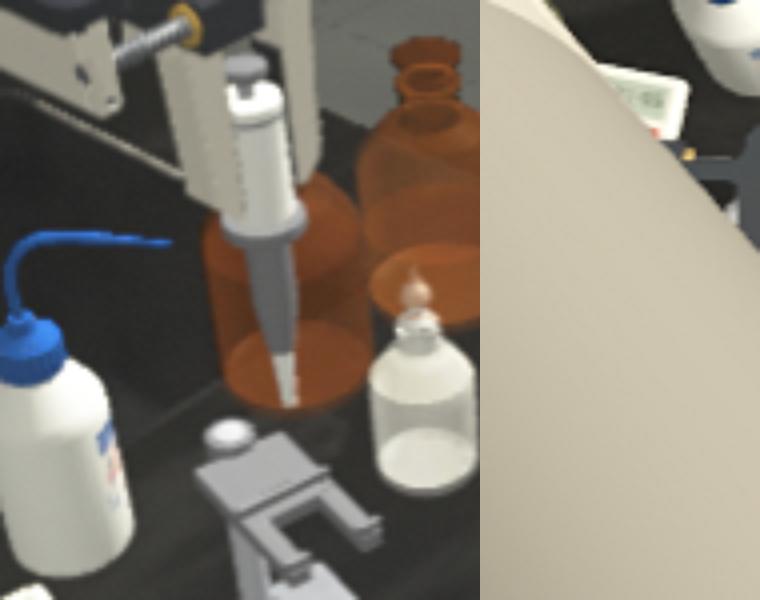

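Lifted free and hanging upright, with the tip at about (290,403) in the crop, matching my prediction to 2 px. Carrying it over the row.

carry_out(delta_pos=[[0,0.2,0],[-0.1,0.4,0],[-0.1,0.5,0],[-0.1,0.5,0],[-0.1,0.5,0],[-0.1,0.5,0],[-0.1,0.5,0],[-0.1,0.5,0]], rotation=[[0,0,0],[0,0,0],[0,0,0],[0,0,0],[0,0,0],[0,0,0],[0,0,0],[0,0,0]])

```text
time: 8.78
position: [0.5184, 0.1058, 0.3136]
ee_rot: [1.0, -0.001, 0.0, 0.0]
ft_force: [0.0, 0.7, -1.3]
finger_gap: 0.0259
gripper_force: 20.0
```

carry_out(delta_pos=[[-0.1,0.5,0],[-0.1,0.5,0],[-0.1,0.5,0],[-0.05,0.5,0],[0,0.4,0],[0,0.3,0],[0,0,0],[0,0,0]], rotation=[[0,0,0],[0,0,0],[0,0,0],[0,0,0],[0,0,0],[0,0,0],[0,0,0],[0,0,0]])

```text
time: 9.78
position: [0.4979, -0.0532, 0.3135]
ee_rot: [1.0, -0.0, 0.0, -0.0]
ft_force: [-0.4, -0.3, -0.6]
finger_gap: 0.0256
gripper_force: 20.0
```

carry_out(delta_pos=[[0,0,0.15],[0,0,0.3],[0,0,0.4],[0,0,0.4],[0,0,0.4],[0,0,0.3],[0,0,0.15],[0,0,0]], rotation=[[0,0,0],[0,0,0],[0,0,0],[0,0,0],[0,0,0],[0,0,0],[0,0,0],[0,0,0]])

```text
time: 10.78
position: [0.4982, -0.053, 0.1868]
ee_rot: [1.0, 0.0, -0.001, -0.0]
ft_force: [0.6, 0.3, -1.1]
finger_gap: 0.0256
gripper_force: 20.0
```

Run:
```python
from h import *
p=read_state()['position'];print(p)
s=grab_frame("scene");t=grab_frame("top");w=grab_frame("wrist")
print(proj("scene",p-[0,0,.106]),proj("scene",(.497,-.0545,.04)))
a=cv2.resize(s[130:230,310:400],None,fx=6,fy=6,interpolation=cv2.INTER_CUBIC)
cv2.imwrite("pics/hov.png",cv2.cvtColor(a,cv2.COLOR_RGB2BGR))
```

```text
[ 0.49821367 -0.0529625   0.18683196]
[355.47147916 193.05565682] [354.81155618 206.96871196]
```

View pics/hov.png

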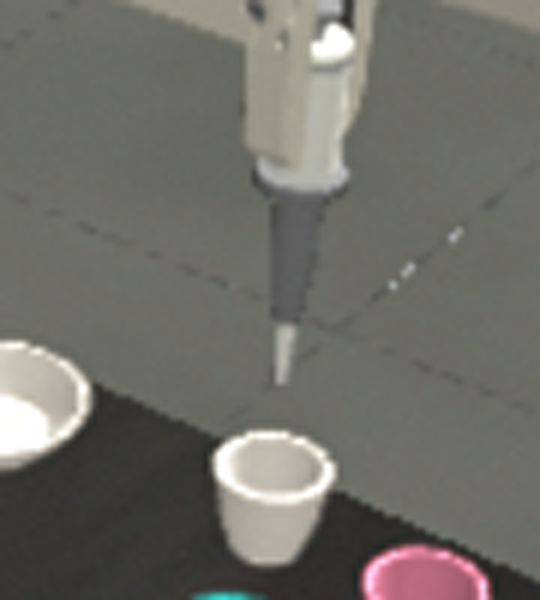

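The tip is at (282,384) in the crop and the rim centre at (274,467), so the tip is above the mouth.

Run:
```python
from h import *
q=lambda u,v:((u+.5)/6-.5+310,(v+.5)/6-.5+130)
print(plane("scene",q(282,384),.081),plane("scene",q(274,467),.04))
```

```text
[ 0.49496209 -0.05258466  0.081     ] [ 0.49524308 -0.05366727  0.04      ]
```

Relative offset is only about 1 mm. Descending 30 mm, so the tip ends about 11 mm above the rim.

carry_out(delta_pos=[[0,0.02,0.1],[0,0,0.15],[0,0,0.15],[0,0,0.1],[0,0,0],[0,0,0],[0,0,0],[0,0,0]], rotation=[[0,0,0],[0,0,0],[0,0,0],[0,0,0],[0,0,0],[0,0,0],[0,0,0],[0,0,0]])

```text
time: 11.92
position: [0.4986, -0.0546, 0.1576]
ee_rot: [1.0, 0.0, 0.0, 0.0]
ft_force: [0.1, 0.4, -0.3]
finger_gap: 0.0259
gripper_force: 20.0
```

Run:
```python
from h import *
p=read_state()['position'];print(p)
s=grab_frame("scene");print(proj("scene",p-[0,0,.106]))
a=cv2.resize(s[150:230,320:390],None,fx=7,fy=7,interpolation=cv2.INTER_CUBIC)
cv2.imwrite("pics/end.png",cv2.cvtColor(a,cv2.COLOR_RGB2BGR))
```

```text
[ 0.49861627 -0.05456971  0.15762151]
[354.65640887 202.7721324 ]
```

View pics/end.png

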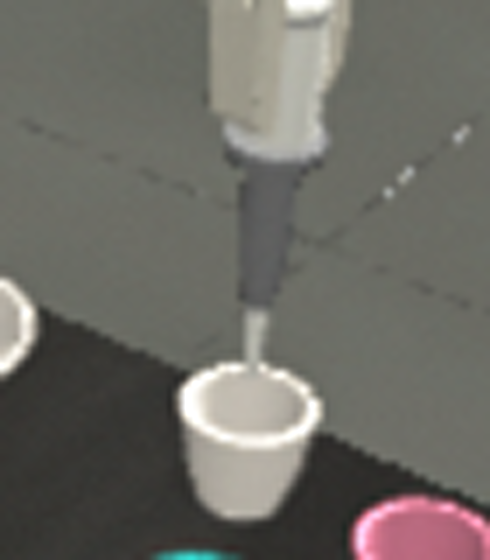

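The tip is at about (254,370) in the crop, above the rim centre at (250,405), and this matches the prediction for 11 mm of clearance. Handing in.

```bash
python3 -c "
from bench import *
print(job_done())"
```

```text
the job is handed in; nothing more can be done
None
```

I handed the job in with the pipette held upright and still, centred to within about 1–2 mm over the small white crucible, its tip about 11 mm above the rim, after about 12 s; the judge's verdict was not shown.

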